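# Build and lock the terminal stack on the tilted clamping spindle

## Robot

A 6-joint arm with a two-finger parallel gripper is mounted at the origin on the work surface. World frame = base frame: x ahead of the robot, y to its left, z up, the work surface at z = 0. Lengths are in m, angles in degrees, forces in N, time in s.
With the tool pointing down it reaches from about 0.3 to 0.825 m from the base axis. Payload 5.4 kg.
Tool frame: the origin (TCP) lies where the fingers leave the gripper's body, on its centre line; the fingertips stand 88 mm ahead of it and the grasp point (between the pads) lies 69 mm ahead of it; z points along the fingers, y is the line along which they close (so a half turn about z gives the same grasp; the last joint's range is limited). The gripper opens to 92 mm and grips with 3 to 60 N. Pads are 20 mm wide; open, the fingers measure 128 mm over their backs; the gripper's body (75 mm by 189 mm) begins 69 mm behind the grasp point.
Start: joints at [-80.907, 9.076, 91.501, -0, 79.423, -12.038], TCP at [0.207, -0.536, 0.303] pointing down, gripper open.
Joint ranges: [-166.64, 166.64], [-54.1, 131.32], [10.49, 154.53], [-73.88, 253.88], [9.74, 151.15], [-171.62, 171.62]. Speed limits (degrees/s): [147.25, 147.25, 180, 180, 180, 180].

## Interface

Orientations are given as [roll, pitch, yaw] about the fixed x, y, z axes, in that order (R = Rz(yaw) Ry(pitch) Rx(roll)).
In Python, from bench import env gives the robot as it stands.
- The arm moves only by the tool arm_command, never from a script. Its argument "plan" is a list of rows, each an object with "dp": the shift along the tool's x, y, z in m, a list of three; "delta_rot": the turn, a rotation vector about the tool's x, y, z in rad, a list of three; "gripper": the finger opening in m, from 0 to 0.0919. In form: [{"dp": [tx, ty, tz], "delta_rot": [wx, wy, wz], "gripper": gripper}, ...]. A call has exactly 10 rows; each row is the pose to reach, as a shift and turn from the pose commanded when the call began, along the tool's axes at that moment; what a row does not reach only later rows make up. A row lasts 1/10 s, in which the tool goes at most 50 mm and 8.59 degrees, less where a joint would pass 70% of its speed; a pose out of reach is approached as far as the arm can. A call with a gripper value outside its range is refused whole. The fingers move at their own pace and stop on an object; the grip force is fixed at half the most. Time passes only in rows, so rows that repeat a pose let the fingers close, or fill a call up. It gives the time, the measured TCP pose, the force, the opening and the grip force at its end, in the units of the state.
- env.sense(): the state, without advancing time (a new reading comes with each control period).
- env.read_camera(name): name is "scene" or "top" or "wrist"; returns the picture (420x560x3 uint8, red, green, blue); there is no depth.
- env.camera_params(name): a dict with "camera_matrix" (3x3 intrinsics, pixels), "k1" (the pictures are not rectified: a ray, as slopes to the right and down, at radius r is drawn at 1 + k1 r^2 times it, then the intrinsics apply), "rvec" (rotation vector, rad) and "tvec" (3), from world to camera coordinates, as OpenCV has them. Camera axes: x right, y down, z forward; pixel columns grow to the right and rows downward; lengths in m; the calibration is good to about 2 mm. A picture is of the moment at which its call begins: read the wrist's pose just before it. camera_params takes no time and is no camera call; for the wrist camera it gives the pose at the moment of the call.
- env.job_done(): hands the job in; it is judged then, once.
The state is a dict: "time_s": time; "qpos": joint angles; "qd": joint speeds; "effort": joint torques, N m; "tcp_pos": TCP position; "eef_rot": TCP orientation; "contact_force": force on the tool from outside, world axes, zero at the start; "wrist_torque": the same for the moment, N m; "gripper_width": finger opening in m; "grip_force": force on a finger pad.
Only numpy, scipy, OpenCV 4.12 (cv2) and the standard library are available. Lean on these libraries where they do the work, as an engineer would, in place of code of your own. Each camera call takes 0.05 s, during which the arm holds its last target. There are 200 camera calls.

## Task

Build the terminal stack on the leaning spindle of the clamping fixture: first the tall black sleeve, home on the sprung seat, then the copper contact home on the sleeve with its blades pointing up, then the slotted lock bar, groove side up. Feel or look for the direction of the spindle's hammer head to pass the bar over it, press the stack down against the spring, turn the bar a quarter turn so that the head drops into its groove, and let go. Do not shift the other things on the table.

Things in the scene. Friction and masses are not known exactly. Their poses are not given: they have to be found in the camera images.
- fixture: Clamping fixture fixed to the table: dark steel base plate 190 x 150 mm, grey post. Origin on the table straight below the seat centre; z up. Its steel spindle leans 30 degrees from vertical towards the fixture's -x (about towards the robot): axis (-0.5, 0, 0.866) in this frame, through the seat centre, which is 85 mm above the origin with the spring relaxed.
- seat_top (a point): Centre of the top face of the sprung seat, a steel disc 68 mm in diameter at the spindle's foot; moves with it. z points up along the spindle, y is the fixture's y. Above the relaxed seat the spindle is a round core 41 mm in diameter to 67.5 mm, then a 12 mm neck to 96 mm, then the hammer head to 104 mm.
- head_top (a point): Centre of the hammer head's top, 104 mm up the spindle from the relaxed seat; axes are the fixture's, NOT the head's. The head is 38 mm long, 13 mm wide, 8 mm thick. Its long direction is the fixture's y turned about the spindle axis by up to 0.6 rad either way: new each time, not reported, to be felt or seen. The spindle resists turning with 3 N m.
- seat (a joint): How far the seat is pushed down along the spindle, m: 0 relaxed, 0.012 at its stop. Spring: 8 N at the start plus 0.5 N per mm. With the whole stack on it: about 0.004 when the bar is locked; from 0.008 on the bar is clear under the head and can turn; at 0.0105 the bar meets the core.
- sleeve: The tall black plastic sleeve: 60 mm outside diameter, 47 mm bore, 60 mm tall, stands upright on the table. Origin centre of its underside. Either end may go down.
- sleeve_mid (a point): Centre of the tall sleeve, 30 mm above its underside.
- contact: Copper contact lying flat, alike at both ends: hub ring 60 mm outside, 47 mm bore, 18 mm tall; 6 mm foot plates 44 mm wide from the hub to 92 mm along +x and -x; flanges to 37 mm in y. On each foot stands a blade to grip: centred at x = +76 and -76 mm, 28 mm long in x, 8 mm thick in y, top at 42 mm. Origin on the hub axis at the underside, z up. Goes on underside down, turned any way round the spindle.
- lockbar: Aluminium lock bar lying flat: 84 mm long (x), 44 mm wide (y), 26 mm tall; origin centre of underside, z up. A slot 44 mm (x) by 19 mm (y) goes right through for the hammer head; across its top, along y, runs a groove 21 mm wide, 4 mm deep, where the head lies when locked. Goes on groove side up; a quarter turn either way locks it.
- bush: a DIFFERENT, shorter black plastic ring: 60 mm outside, 28 mm bore (too small for the post), 32 mm tall; origin centre of underside. Not used.
- cell_a: loose black battery cell 148 x 27 x 95 mm standing upright with two copper studs; origin centre of underside. Not used.
- cell_b: second loose black battery cell, same size. Not used.
- driver: screwdriver lying on the table. Not used.
- spanner: spanner lying on the table. Not used.
- cleaner: white bottle, 60 mm across, 170 mm tall, standing. Not used.

How it is judged (in metres and radians):
On the way, in this order (a step that is already met when the one before it is completed fails the run):
1. the tall sleeve is home on the seat (x of sleeve_mid in the frame of seat_top between -0.007 and 0.007 m and y of sleeve_mid in the frame of seat_top between -0.007 and 0.007 m and z of sleeve_mid in the frame of seat_top between 0.026 and 0.034 m and angle between the z axis of sleeve and the z axis of seat_top, either way round below 0.1 rad), for 0.2 s.
2. the copper contact is home on the sleeve (all of step 1 and x of contact in the frame of seat_top between -0.007 and 0.007 m and y of contact in the frame of seat_top between -0.007 and 0.007 m and z of contact in the frame of seat_top between 0.056 and 0.064 m and angle between the z axis of contact and the z axis of seat_top, either way round below 0.1 rad), for 0.2 s.
At the end, for the whole second after the job is handed in: Sleeve, contact and bar stacked in order on the seat, each within 7 mm (x and y) of the spindle axis and square within 0.1 rad: sleeve centre 26-34, contact underside 56-64, bar underside 73-83 mm above the seat; bar locked, seat held down 2.5 to 6.2 mm; all at rest (all of step 2 and x of lockbar in the frame of seat_top between -0.007 and 0.007 m and y of lockbar in the frame of seat_top between -0.007 and 0.007 m and z of lockbar in the frame of seat_top between 0.073 and 0.083 m and angle between the z axis of lockbar and the z axis of seat_top, either way round below 0.1 rad and value of joint seat between 0.0025 and 0.0062 m and linear speed of each of sleeve, contact, lockbar below 0.02 m/s); the robot touches nothing.
It fails at once if another loose thing on the table (short ring, cells, screwdriver, spanner, bottle) is shifted by more than 30 mm (distance of any of bush, cell_a, cell_b, driver, spanner, cleaner from where it was at the start of the episode above 0.03 m).
It also fails if it takes over 72 s, if anything falls off the work surface, if the arm or the gripper's body presses on something with over 40 N, if the wrist force passes 120 N, or if a joint passes its speed limit or range.

## Working session

There is one attempt and no reset: what is moved stays moved. The work goes in short steps, Python scripts to look and compute and a tool call to move; the robot and the scene stay as the last step left them, time stands still between calls to the robot, and variables do not carry over. Pictures are saved under pics/ and viewed, at most 10 in all, crops included, and the job is handed in when it is done.

Besides the shell and the picture viewer there is one more tool, called after "Emit:" as name(argument=value, ...) on one line, values as JSON. arm_command: Moves the arm, as the interface text tells. Its arguments: {"type":"object","properties":{"plan":{"type":"array","items":{"type":"object","properties":{"dp":{"type":"array","items":{"type":"number"}},"delta_rot":{"type":"array","items":{"type":"number"}},"gripper":{"type":"number"}}}}},"required":["plan"]}

```bash
ls; mkdir -p pics; python3 - <<'E'
from bench import env
import cv2
s=env.sense();print({k:s[k] for k in('time_s','tcp_pos','eef_rot','gripper_width','contact_force')})
for n in('scene','top'):
    cv2.imwrite(f'pics/{n}0.png',env.read_camera(n)[:,:,::-1]);print(n,env.camera_params(n))
print(env.camera_params('wrist'))
E
```

```text
pics
{'time_s': 0.0, 'tcp_pos': array([ 0.20720153, -0.53588309,  0.30173391]), 'eef_rot': array([-1.79897035e+02, -2.20851185e-02,  2.11300457e+01]), 'gripper_width': 0.09172296800557804, 'contact_force': array([ 0.33486167, -0.24341559, -0.3585957 ])}
scene {'camera_matrix': array([[429.91960711,   0.        , 280.17228563],
       [  0.        , 429.91960711, 213.46002646],
       [  0.        ,   0.        ,   1.        ]]), 'k1': -0.04234270994700811, 'rvec': array([ 2.21544506,  1.48119882, -0.40779891]), 'tvec': array([-0.1809713 , -0.36363114,  1.56564537])}
top {'camera_matrix': array([[522.43150947,   0.        , 278.67495159],
       [  0.        , 522.43150947, 207.07545834],
       [  0.        ,   0.        ,   1.        ]]), 'k1': -0.03664742060497461, 'rvec': array([ 2.18469291, -2.1838903 ,  0.11620088]), 'tvec': array([-0.02744914,  0.54186828,  1.43612435])}
{'camera_matrix': array([[291.57126263,   0.        , 278.82874658],
       [  0.        , 291.57126263, 216.04481265],
       [  0.        ,   0.        ,   1.        ]]), 'k1': -0.004778196756836123, 'rvec': array([-2.39078185,  1.63712846,  0.23837919]), 'tvec': array([-0.57439002, -0.03276086,  0.39274658])}
```

View pics/top0.png

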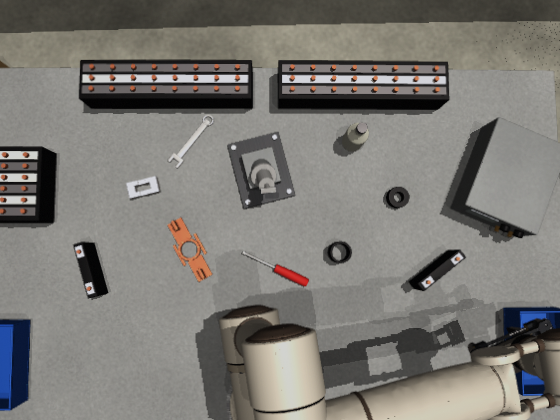

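View pics/scene0.png

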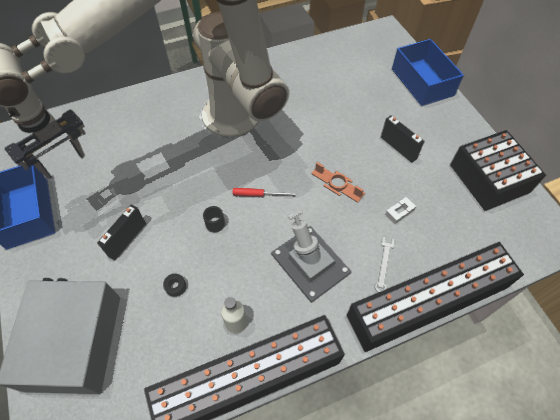

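The top view shows the tall sleeve at about (340,252), the bush at (397,197), the contact at (190,250), the lock bar at (143,188) and the fixture at (262,170), leaning down in the picture towards the robot. The scene view agrees.

```bash
cat > h.py <<'E'
from bench import env
import cv2, numpy as np
from scipy.spatial.transform import Rotation as R
def cam(n):
    p=env.camera_params(n); return p['camera_matrix'],np.array([p['k1'],0,0,0.]),R.from_rotvec(p['rvec']),np.array(p['tvec'])
def cast(c,px,z):
    K,d,r,t=c
    u=cv2.undistortPoints(np.array(px,float).reshape(-1,1,2),K,d).reshape(-1,2)
    w=r.inv().apply(np.c_[u,np.ones(len(u))]); o=-r.inv().apply(t)
    return o+w*((z-o[2])/w[:,2])[:,None]
def proj(c,P):
    K,d,r,t=c
    return cv2.projectPoints(np.array(P,float).reshape(-1,1,3),r.as_rotvec(),t,K,d)[0].reshape(-1,2)
def tool():
    s=env.sense(); return np.array(s['tcp_pos']),R.from_euler('xyz',s['eef_rot'],degrees=True)
def delta(p,rot):
    "shift/turn in tool axes from the present pose to (p,rot)"
    a,b=tool(); print('dp',b.inv().apply(np.array(p)-a).round(4),'rot',(b.inv()*rot).as_rotvec().round(4))
def down(yaw): return R.from_euler('xyz',[180,0,yaw],degrees=True)
E
python3 - <<'E'
from h import *
c=cam('top'); im=cv2.imread('pics/top0.png')
print('bolts',cast(c,[(236,148),(277,136),(291,189),(248,202)],0.012).round(3))
for n,px,z in(('sleeve',(340,251),.06),('head',(256,192),.17),('bush',(397,197),.032)): print(n,cast(c,[px],z).round(3))
hsv=cv2.cvtColor(im,cv2.COLOR_BGR2HSV)
m=cv2.inRange(hsv,(3,90,60),(20,255,255)); m[:,:150]=0;m[:,230:]=0;m[:210]=0;m[290:]=0
r=cv2.minAreaRect(np.argwhere(m)[:,::-1].astype(np.float32)); b=cast(c,cv2.boxPoints(r),.012); print('contact',b.mean(0).round(3),r,b.round(3).tolist())
m=cv2.inRange(im,(190,190,190),(255,255,255)); m[:,:120]=0;m[:,165:]=0;m[:170]=0;m[205:]=0
r=cv2.minAreaRect(np.argwhere(m)[:,::-1].astype(np.float32)); b=cast(c,cv2.boxPoints(r),.026); print('bar',b.mean(0).round(3),r,b.round(3).tolist())
a,b=tool(); K,d,rr,t=cam('wrist'); print('cam in tool',b.inv().apply(-rr.inv().apply(t)-a), (rr*b).as_matrix().round(2))
E
```

```text
bolts [[ 0.712  0.094  0.012]
 [ 0.747 -0.023  0.012]
 [ 0.594 -0.062  0.012]
 [ 0.557  0.059  0.012]]
sleeve [[ 0.419 -0.193  0.06 ]]
head [[0.567 0.032 0.17 ]]
bush [[ 0.57  -0.359  0.032]]
contact [0.426 0.223 0.012] ((189.01416015625, 248.8254852294922), (66.14456176757812, 26.613229751586914), 60.945396423339844) [[0.488, 0.302, 0.012], [0.525, 0.237, 0.012], [0.363, 0.145, 0.012], [0.327, 0.21, 0.012]]
bar [0.599 0.355 0.026] ((142.0294189453125, 186.61766052246094), (14.794672966003418, 28.861740112304688), 75.96376037597656) [[0.609, 0.399, 0.026], [0.629, 0.321, 0.026], [0.588, 0.311, 0.026], [0.569, 0.388, 0.026]]
cam in tool [ 0.07971401  0.0005013  -0.08287046] [[ 0.    1.    0.  ]
 [-0.96  0.   -0.28]
 [-0.28 -0.    0.96]]
```

```bash
python3 - <<'E'
from h import *
delta([.419,-.193,.26],down(15))
E
```

```text
dp [ 0.3212 -0.2434  0.0423] rot [-0.0017 -0.0002  0.107 ]
```

Emit:
arm_command(plan=[{"dp":[0.04,-0.03,0.005],"delta_rot":[0,0,0.02],"gripper":0.0919},{"dp":[0.08,-0.06,0.01],"delta_rot":[0,0,0.04],"gripper":0.0919},{"dp":[0.12,-0.09,0.015],"delta_rot":[0,0,0.06],"gripper":0.0919},{"dp":[0.16,-0.12,0.02],"delta_rot":[0,0,0.08],"gripper":0.0919},{"dp":[0.2,-0.15,0.025],"delta_rot":[0,0,0.1],"gripper":0.0919},{"dp":[0.24,-0.18,0.03],"delta_rot":[0,0,0.107],"gripper":0.0919},{"dp":[0.28,-0.21,0.035],"delta_rot":[0,0,0.107],"gripper":0.0919},{"dp":[0.321,-0.243,0.042],"delta_rot":[0,0,0.107],"gripper":0.0919},{"dp":[0.321,-0.243,0.042],"delta_rot":[0,0,0.107],"gripper":0.0919},{"dp":[0.321,-0.243,0.042],"delta_rot":[0,0,0.107],"gripper":0.0919}])

```text
time_s: 1.1
tcp_pos: [0.4192, -0.1929, 0.2602]
eef_rot: [-180.0, 0.1, 15.2]
contact_force: [-0.6, -0.5, 0.0]
gripper_width: 0.092
grip_force: 0.0
```

```bash
python3 - <<'E'
from h import *
c=cam('wrist'); im=env.read_camera('wrist')[:,:,::-1]; cv2.imwrite('pics/w1.png',im)
print(env.sense()['tcp_pos'],env.sense()['eef_rot'],proj(c,[[.419,-.193,.06]]), repr(c))
E
```

```text
[ 0.41888153 -0.19413771  0.26053627] [1.79993208e+02 4.15320899e-02 1.50538109e+01] [[278.62903067 212.70139719]] (array([[291.57126263,   0.        , 278.82874658],
       [  0.        , 291.57126263, 216.04481265],
       [  0.        ,   0.        ,   1.        ]]), array([-0.0047782,  0.       ,  0.       ,  0.       ]), Rotation.from_matrix(array([[ 0.26257775, -0.96491004, -0.00124012],
                            [-0.92531282, -0.25216627,  0.28321079],
                            [-0.27358565, -0.07321735, -0.95905689]])), array([-0.29637474,  0.31867322,  0.45211828]))
```

View pics/w1.png

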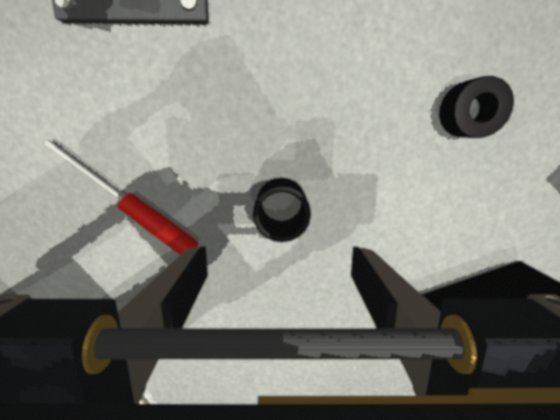

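The wrist view shows the sleeve's rim centred at about (282,213), some 3 mm to the tool's +y of the estimate. The bush is at (477,107) and the screwdriver at (130,200), both clear of the fingers.

Emit:
arm_command(plan=[{"dp":[0,0.003,0.03],"delta_rot":[0,0,0],"gripper":0.0919},{"dp":[0,0.003,0.06],"delta_rot":[0,0,0],"gripper":0.0919},{"dp":[0,0.003,0.09],"delta_rot":[0,0,0],"gripper":0.0919},{"dp":[0,0.003,0.12],"delta_rot":[0,0,0],"gripper":0.0919},{"dp":[0,0.003,0.135],"delta_rot":[0,0,0],"gripper":0.0919},{"dp":[0,0.003,0.143],"delta_rot":[0,0,0],"gripper":0.0919},{"dp":[0,0.003,0.143],"delta_rot":[0,0,0],"gripper":0.05},{"dp":[0,0.003,0.143],"delta_rot":[0,0,0],"gripper":0.05},{"dp":[0,0.003,0.143],"delta_rot":[0,0,0],"gripper":0.05},{"dp":[0,0.003,0.143],"delta_rot":[0,0,0],"gripper":0.05}])

```text
time_s: 2.15
tcp_pos: [0.4204, -0.1974, 0.1187]
eef_rot: [179.9, -0.1, 15.0]
contact_force: [-0.6, 1.4, 0.4]
gripper_width: 0.0619
grip_force: 0.3
```

```bash
python3 - <<'E'
from h import *
s=env.sense();print(s['time_s'],s['tcp_pos'],s['contact_force'],s['gripper_width'],s['grip_force'],s['qpos'])
K,d=cam('wrist')[:2]
c=(K,d,R.from_matrix([[ 0.26257775, -0.96491004, -0.00124012],[-0.92531282, -0.25216627,  0.28321079],[-0.27358565, -0.07321735, -0.95905689]]),np.array([-0.29637474,  0.31867322,  0.45211828]))
print(cast(c,[(62,1),(188,3)],.012))
# hover over spindle, estimated fixture
yaw=15; f=np.array([.617,.045,0]); Rf=R.from_euler('z',yaw,degrees=True); ax=Rf.apply([-.5,0,.866])
rot=Rf*R.from_matrix(np.c_[[.866,0,.5],[0,-1,0],[.5,0,-.866]])
p=f+[0,0,.085]+ax*(.104+.03+.021+.12)
print('hover',p); delta(p,rot)
E
```

```text
2.15 [ 0.4203757  -0.19737083  0.11870603] [-0.59484063  1.38909255  0.36021034] 0.061854245524437024 0.3213422959379386 [-4.01147922e+01  6.48069705e+00  1.17338792e+02  4.89428850e-03
  5.60678952e+01  3.48910237e+01]
[[ 0.5576458   0.06412359  0.012     ]
 [ 0.58792427 -0.0552737   0.012     ]]
hover [0.4841852  0.00941238 0.32315   ]
dp [ 0.1154 -0.1829 -0.2046] rot [1.600e-03 5.224e-01 3.000e-04]
```

```bash
cat >> h.py <<'E'
def fix(f,yaw,h,dx=0,turn=0):
    "tool pose: h m up the spindle from relaxed seat, tool x along fixture x (tilted), turned about spindle by turn deg"
    Rf=R.from_euler('z',yaw,degrees=True)
    rot=Rf*R.from_matrix(np.c_[[.866,0,.5],[0,-1,0],[.5,0,-.866]])
    p=np.array([f[0],f[1],.085])+Rf.apply([-.5,0,.866])*h+rot.apply([dx,0,0])
    return p,rot*R.from_euler('z',-turn,degrees=True)
E
python3 - <<'E'
from h import *
print(env.sense()['grip_force'])
delta(*fix((.64,.03),14.3,.275,-.06))
E
```

```text
0.3213422959379386
dp [ 0.0817 -0.1648 -0.1746] rot [-0.0016  0.5224  0.0122]
```

Emit:
arm_command(plan=[{"dp":[0,0,0],"delta_rot":[0,0,0],"gripper":0.05},{"dp":[0,0,-0.02],"delta_rot":[0,0,0],"gripper":0.05},{"dp":[0,0,-0.05],"delta_rot":[0,0,0],"gripper":0.05},{"dp":[0,0,-0.09],"delta_rot":[0,0.05,0],"gripper":0.05},{"dp":[0.01,-0.02,-0.12],"delta_rot":[0,0.15,0],"gripper":0.05},{"dp":[0.03,-0.05,-0.14],"delta_rot":[0,0.25,0.01],"gripper":0.05},{"dp":[0.05,-0.08,-0.155],"delta_rot":[0,0.35,0.01],"gripper":0.05},{"dp":[0.065,-0.115,-0.165],"delta_rot":[0,0.44,0.01],"gripper":0.05},{"dp":[0.08,-0.15,-0.174],"delta_rot":[0,0.5,0.012],"gripper":0.05},{"dp":[0.082,-0.165,-0.175],"delta_rot":[0,0.522,0.012],"gripper":0.05}])

```text
time_s: 3.15
tcp_pos: [0.4561, -0.014, 0.2936]
eef_rot: [-179.9, -30.1, 14.4]
contact_force: [-0.1, -0.0, -0.4]
gripper_width: 0.0583
grip_force: 30.0
```

```bash
python3 - <<'E'
from h import *
import pickle
for i in range(2):
    c=cam('wrist'); im=env.read_camera('wrist')[:,:,::-1]
cv2.imwrite('pics/w2.png',im); pickle.dump((c,tool()),open('w2.pkl','wb'))
s=env.sense();print(s['time_s'],s['tcp_pos'],s['eef_rot'],s['gripper_width'],s['grip_force'],s['qpos'])
E
```

```text
3.25 [ 0.45558966 -0.01477012  0.29234775] [-179.83572007  -29.87599573   14.44532317] 0.058291757043535126 29.965268012601882 [-27.68421879 -27.17198424 128.17375408  23.29416974  58.24944122
  39.09111123]
```

View pics/w2.png

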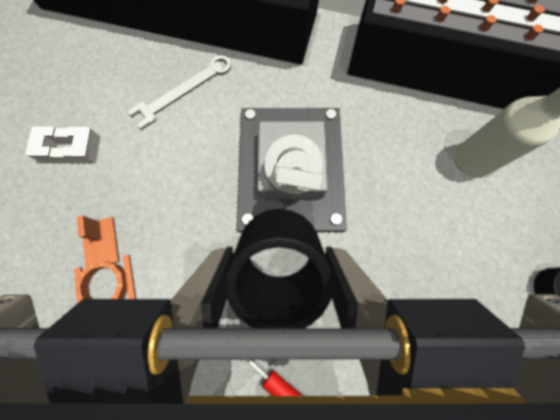

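```bash
python3 - <<'E'
from h import *
import pickle
c,t=pickle.load(open('w2.pkl','rb')); im=cv2.imread('pics/w2.png')
b=cast(c,[(250,114),(331,114),(335,219),(247,219)],.012); print(b.round(4),b.mean(0))
print('head',cast(c,[(300,178)],.175))
print('seat',cast(c,[(295,163)],.085))
cv2.imwrite('pics/w2c.png',cv2.resize(im[100:230,230:350],None,fx=4.5,fy=4.5,interpolation=cv2.INTER_CUBIC))
E
```

```text
[[ 0.7172  0.1009  0.012 ]
 [ 0.7478 -0.0178  0.012 ]
 [ 0.5897 -0.0576  0.012 ]
 [ 0.5592  0.0601  0.012 ]] [0.65345746 0.02139482 0.012     ]
head [[ 0.5724051  -0.00093364  0.175     ]]
seat [[0.62432077 0.01156529 0.085     ]]
```

View pics/w2c.png

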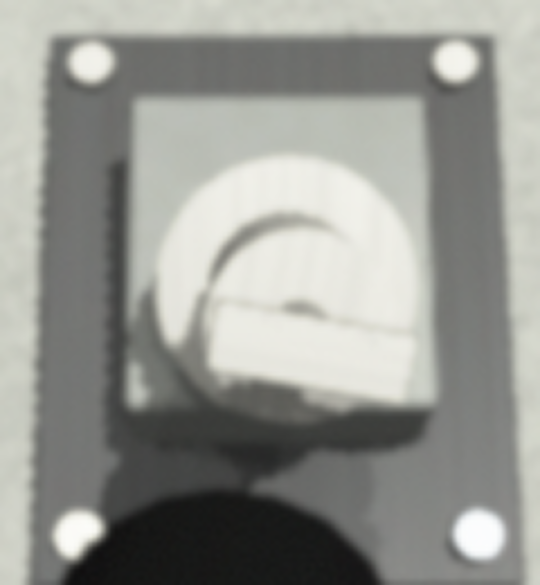

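The wrist view shows the plate's bolts at (250,114), (331,114), (335,219) and (247,219), the seat disc at about (294,163) and the head at about (300,178), slanting slightly down to the right.

```bash
python3 - <<'E'
from h import *
import pickle
c,t=pickle.load(open('w2.pkl','rb'))
f=(.6235,.0118);yaw=14.4;Rf=R.from_euler('z',yaw,degrees=True)
ax=Rf.apply([-.5,0,.866]); H=np.array([*f,.085])+ax*.104
q=np.array([(220,302),(416,332),(408,398),(210,366)])/4.5+[230,100]
a,b=cast(c,q,0),cast(c,q,.5); d=b-a; P=a+d*(((H-a)@ax)/(d@ax))[:,None]
F=R.from_matrix(np.c_[Rf.apply([.866,0,.5]),Rf.apply([0,1,0]),ax]).inv().apply(P-H)
print('head corners in seat frame',F.round(4))
L=(F[0]-F[1]+F[3]-F[2]); print('angle of long dir from seat x',np.degrees(np.arctan2(L[1],L[0])), F.mean(0))
for h in (.275,.2,.180,.165): delta(*fix(f,yaw,h))
print(tool()[0])
E
```

```text
head corners in seat frame [[ 0.0084  0.018   0.    ]
 [ 0.0029 -0.0183 -0.    ]
 [-0.0095 -0.0173 -0.    ]
 [-0.0035  0.0199 -0.    ]]
angle of long dir from seat x 81.15994384939674 [-4.14156538e-04  5.89200916e-04 -1.19031771e-17]
dp [ 0.0429  0.016  -0.0109] rot [-0.0033  0.0022  0.0007]
dp [0.043  0.0163 0.064 ] rot [-0.0033  0.0022  0.0007]
dp [0.0431 0.0163 0.084 ] rot [-0.0033  0.0022  0.0007]
dp [0.0431 0.0164 0.099 ] rot [-0.0033  0.0022  0.0007]
[ 0.45558966 -0.01477012  0.29234775]
```

Emit:
arm_command(plan=[{"dp":[0.02,0.008,-0.011],"delta_rot":[-0.003,0.002,0],"gripper":0.05},{"dp":[0.043,0.016,-0.011],"delta_rot":[-0.003,0.002,0],"gripper":0.05},{"dp":[0.043,0.016,-0.005],"delta_rot":[-0.003,0.002,0],"gripper":0.05},{"dp":[0.043,0.016,0.015],"delta_rot":[-0.003,0.002,0],"gripper":0.05},{"dp":[0.043,0.016,0.035],"delta_rot":[-0.003,0.002,0],"gripper":0.05},{"dp":[0.043,0.016,0.05],"delta_rot":[-0.003,0.002,0],"gripper":0.05},{"dp":[0.043,0.016,0.065],"delta_rot":[-0.003,0.002,0],"gripper":0.05},{"dp":[0.043,0.016,0.075],"delta_rot":[-0.003,0.002,0],"gripper":0.05},{"dp":[0.043,0.016,0.08],"delta_rot":[-0.003,0.002,0],"gripper":0.05},{"dp":[0.043,0.016,0.08],"delta_rot":[-0.003,0.002,0],"gripper":0.05}])

```text
time_s: 4.25
tcp_pos: [0.5345, -0.0123, 0.2435]
eef_rot: [-179.9, -29.9, 14.2]
contact_force: [0.2, 3.9, -2.9]
gripper_width: 0.0585
grip_force: 29.9
```

```bash
python3 - <<'E'
from h import *
s=env.sense();print(s['contact_force'],s['wrist_torque'],s['tcp_pos'],s['eef_rot'])
for h in (.15,.1187): delta(*fix((.6235,.0118),14.4,h))
E
```

```text
[ 0.23784664  3.90976857 -2.89959756] [0.45865577 0.17074966 0.27749834] [ 0.53453772 -0.01225643  0.24352975] [-179.85922237  -29.9123962    14.2018687 ]
dp [ 0.0006 -0.0012  0.0334] rot [-0.0007  0.0015 -0.003 ]
dp [ 0.0006 -0.0011  0.0647] rot [-0.0007  0.0015 -0.003 ]
```

Emit:
arm_command(plan=[{"dp":[0,-0.002,0],"delta_rot":[0,0,0],"gripper":0.05},{"dp":[0,-0.002,0.005],"delta_rot":[0,0,0],"gripper":0.05},{"dp":[0,-0.002,0.015],"delta_rot":[0,0,0],"gripper":0.05},{"dp":[0,-0.002,0.025],"delta_rot":[0,0,0],"gripper":0.05},{"dp":[0,-0.002,0.035],"delta_rot":[0,0,0],"gripper":0.05},{"dp":[0,-0.002,0.045],"delta_rot":[0,0,0],"gripper":0.05},{"dp":[0,-0.002,0.053],"delta_rot":[0,0,0],"gripper":0.05},{"dp":[0,-0.002,0.06],"delta_rot":[0,0,0],"gripper":0.05},{"dp":[0,-0.002,0.06],"delta_rot":[0,0,0],"gripper":0.05},{"dp":[0,-0.002,0.06],"delta_rot":[0,0,0],"gripper":0.05}])

```text
time_s: 5.25
tcp_pos: [0.5637, -0.0031, 0.1927]
eef_rot: [-180.0, -30.0, 14.2]
contact_force: [0.4, 0.3, -0.1]
gripper_width: 0.0585
grip_force: 29.9
```

```bash
python3 - <<'E'
from h import *
s=env.sense();a,b=tool();print(b.inv().apply(s['contact_force']),b.inv().apply(s['wrist_torque']))
delta(*fix((.6235,.0118),14.4,.1187))
E
```

```text
[ 0.34797312 -0.21272943  0.34555568] [ 0.00158508 -0.30978833  0.02448381]
dp [-0.0005  0.0004  0.0054] rot [ 0.0007 -0.0003 -0.0024]
```

Emit:
arm_command(plan=[{"dp":[0,0,0.003],"delta_rot":[0,0,0],"gripper":0.05},{"dp":[0,0,0.005],"delta_rot":[0,0,0],"gripper":0.05},{"dp":[0,0,0.006],"delta_rot":[0,0,0],"gripper":0.05},{"dp":[0,0,0.0065],"delta_rot":[0,0,0],"gripper":0.05},{"dp":[0,0,0.007],"delta_rot":[0,0,0],"gripper":0.05},{"dp":[0,0,0.007],"delta_rot":[0,0,0],"gripper":0.05},{"dp":[0,0,0.007],"delta_rot":[0,0,0],"gripper":0.05},{"dp":[0,0,0.007],"delta_rot":[0,0,0],"gripper":0.05},{"dp":[0,0,0.007],"delta_rot":[0,0,0],"gripper":0.05},{"dp":[0,0,0.007],"delta_rot":[0,0,0],"gripper":0.05}])

```text
time_s: 6.25
tcp_pos: [0.5672, -0.0023, 0.1872]
eef_rot: [-180.0, -30.1, 14.3]
contact_force: [-4.2, -0.6, 5.9]
gripper_width: 0.0584
grip_force: 30.0
```

```bash
python3 - <<'E'
from h import *
s=env.sense();a,b=tool();print(b.inv().apply(s['contact_force']),b.inv().apply(s['wrist_torque']))
delta(*fix((.6235,.0118),14.4,.1187))
E
```

```text
[-0.69199376 -0.45154426 -7.16233875] [-0.03750021 -0.6436504   0.00821525]
dp [-0.0009  0.0003 -0.0011] rot [ 0.0011 -0.001  -0.0021]
```

Emit:
arm_command(plan=[{"dp":[0,0,-0.001],"delta_rot":[0,0,0],"gripper":0.085},{"dp":[0,0,-0.001],"delta_rot":[0,0,0],"gripper":0.085},{"dp":[0,0,-0.001],"delta_rot":[0,0,0],"gripper":0.085},{"dp":[0,0,-0.005],"delta_rot":[0,0,0],"gripper":0.085},{"dp":[0,0,-0.02],"delta_rot":[0,0,0],"gripper":0.085},{"dp":[0,0,-0.04],"delta_rot":[0,0,0],"gripper":0.085},{"dp":[0,0,-0.07],"delta_rot":[0,0,0],"gripper":0.0919},{"dp":[0,0,-0.1],"delta_rot":[0,0,0],"gripper":0.0919},{"dp":[0,0,-0.13],"delta_rot":[0,0,0],"gripper":0.0919},{"dp":[0,0,-0.14],"delta_rot":[0,0,0],"gripper":0.0919}])

```text
time_s: 7.25
tcp_pos: [0.4993, -0.0202, 0.3112]
eef_rot: [179.8, -30.3, 14.3]
contact_force: [0.3, -0.1, 1.5]
gripper_width: 0.0919
grip_force: 0.0
```

```bash
python3 - <<'E'
from h import *
import pickle
c,t=pickle.load(open('w2.pkl','rb')); im=cv2.imread('pics/w2.png')
print(env.sense()['tcp_pos'],env.sense()['eef_rot'],env.sense()['gripper_width'])
c=cam('wrist'); im=env.read_camera('wrist')[:,:,::-1]; cv2.imwrite('pics/w3.png',im)
# sleeve rim check: expected centre at 60 mm up the spindle, and edges
f=(.6235,.0118); Rf=R.from_euler('z',14.4,degrees=True); B=np.array([*f,.085])
M=np.c_[Rf.apply([.866,0,.5]),Rf.apply([0,1,0]),Rf.apply([-.5,0,.866])]
print(proj(c,[B+M@[0,0,.06],B+M@[.03,0,.06],B+M@[-.03,0,.06],B+M@[0,.03,.06],B+M@[0,-.03,.06]]).round(0).tolist())
g=cv2.cvtColor(im,cv2.COLOR_BGR2GRAY); m=(g<55).astype(np.uint8)*255
for k in cv2.findContours(m,cv2.RETR_EXTERNAL,cv2.CHAIN_APPROX_NONE)[0]:
    if cv2.contourArea(k)>1500: print(cv2.boundingRect(k))
# contact hover
delta([.426,.223,.26],down(29.6))
E
```

```text
[ 0.49934467 -0.02018801  0.31121847] [179.80424928 -30.26816134  14.31442307] 0.09191095363526226
[[278.0, 216.0], [278.0, 187.0], [278.0, 244.0], [248.0, 216.0], [307.0, 216.0]]
(0, 299, 560, 121)
(404, 297, 156, 99)
(352, 248, 80, 81)
(149, 248, 58, 81)
(333, 0, 227, 156)
(0, 0, 307, 95)
dp [-0.0354 -0.254   0.0379] rot [ 0.074  -0.5248 -0.2614]
```

View pics/w3.png

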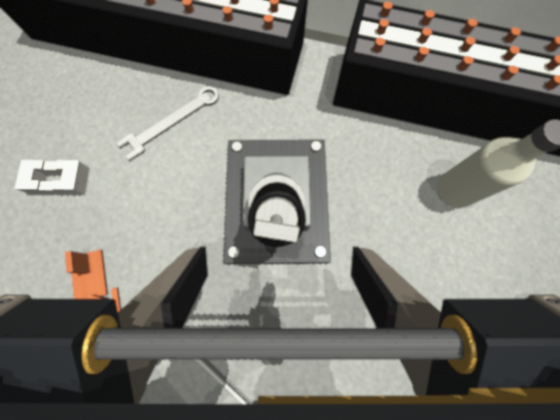

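The sleeve sits home around the core with its rim centred at about (277,217), where predicted. Next I go to the contact.

Emit:
arm_command(plan=[{"dp":[-0.005,-0.03,0],"delta_rot":[0.01,-0.08,-0.04],"gripper":0.0919},{"dp":[-0.01,-0.065,0],"delta_rot":[0.02,-0.16,-0.08],"gripper":0.0919},{"dp":[-0.015,-0.1,0.005],"delta_rot":[0.03,-0.24,-0.12],"gripper":0.0919},{"dp":[-0.02,-0.135,0.01],"delta_rot":[0.045,-0.32,-0.16],"gripper":0.0919},{"dp":[-0.025,-0.17,0.018],"delta_rot":[0.055,-0.4,-0.2],"gripper":0.0919},{"dp":[-0.03,-0.205,0.026],"delta_rot":[0.065,-0.47,-0.235],"gripper":0.0919},{"dp":[-0.035,-0.24,0.034],"delta_rot":[0.074,-0.525,-0.261],"gripper":0.0919},{"dp":[-0.035,-0.254,0.038],"delta_rot":[0.074,-0.525,-0.261],"gripper":0.0919},{"dp":[-0.035,-0.254,0.038],"delta_rot":[0.074,-0.525,-0.261],"gripper":0.0919},{"dp":[-0.035,-0.254,0.038],"delta_rot":[0.074,-0.525,-0.261],"gripper":0.0919}])

```text
time_s: 8.3
tcp_pos: [0.4255, 0.2237, 0.2566]
eef_rot: [-179.7, 0.3, 29.7]
contact_force: [-0.6, -0.2, -0.1]
gripper_width: 0.0918
grip_force: 0.0
```

```bash
python3 - <<'E'
from h import *
import pickle
s=env.sense();print(s['tcp_pos'],s['eef_rot'])
c=cam('wrist'); im=env.read_camera('wrist')[:,:,::-1]; cv2.imwrite('pics/w4.png',im); pickle.dump((c,tool()),open('w4.pkl','wb'))
E
```

```text
[0.42545758 0.22369363 0.25660569] [-179.71574119    0.29267351   29.66819733]
```

View pics/w4.png

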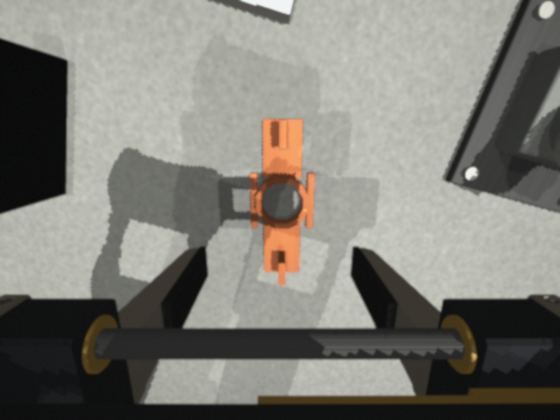

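The wrist view shows the contact's hub at about (281,200), with flanges at x≈254 and 311 (rows 172–228), well aligned with the tool. I will grip across the flanges with the hub centred.

```bash
python3 - <<'E'
from h import *
import pickle
c,(a,b)=pickle.load(open('w4.pkl','rb')); im=cv2.imread('pics/w4.png')
hsv=cv2.cvtColor(im,cv2.COLOR_BGR2HSV); m=cv2.inRange(hsv,(3,120,60),(20,255,255)); m=m[:300]
for y in (178,190,222): 
    x=np.where(m[y,200:350])[0]+200; print(y,x.min(),x.max())
for x in (275,289):
    y=np.where(m[:,x])[0]; print('col',x,y.min(),y.max(), y[np.where(np.diff(y)>3)[0]], y[np.where(np.diff(y)>3)[0]+1])
print('hub in tool',b.inv().apply(cast(c,[(282,200)],.018)-a))
print('feet ends',b.inv().apply(cast(c,[(263,119),(302,119),(264,271),(299,271)],.006)-a).round(4))
print('flanges', b.inv().apply(cast(c,[(251,190),(314,190)],.018)-a).round(4))
E
```

```text
178 250 313
190 251 313
222 252 311
col 275 119 270 [182] [219]
col 289 119 271 [183] [219]
hub in tool [[0.00377382 0.00331618 0.23908987]]
feet ends [[ 0.0912 -0.0176  0.2508]
 [ 0.0912  0.0247  0.2506]
 [-0.0913 -0.0188  0.2516]
 [-0.0911  0.0254  0.2514]]
flanges [[ 0.0152 -0.0315  0.2392]
 [ 0.0154  0.0391  0.2389]]
```

Emit:
arm_command(plan=[{"dp":[0.001,0.003,0.035],"delta_rot":[0.003,0.004,0],"gripper":0.0919},{"dp":[0.001,0.003,0.07],"delta_rot":[0.003,0.004,0],"gripper":0.0919},{"dp":[0.001,0.003,0.105],"delta_rot":[0.003,0.004,0],"gripper":0.0919},{"dp":[0.001,0.003,0.135],"delta_rot":[0.003,0.004,0],"gripper":0.0919},{"dp":[0.001,0.003,0.155],"delta_rot":[0.003,0.004,0],"gripper":0.0919},{"dp":[0.001,0.003,0.163],"delta_rot":[0.003,0.004,0],"gripper":0.0919},{"dp":[0.001,0.003,0.166],"delta_rot":[0.003,0.004,0],"gripper":0.0919},{"dp":[0.001,0.003,0.166],"delta_rot":[0.003,0.004,0],"gripper":0.0919},{"dp":[0.001,0.003,0.166],"delta_rot":[0.003,0.004,0],"gripper":0.05},{"dp":[0.001,0.003,0.166],"delta_rot":[0.003,0.004,0],"gripper":0.05}])

```text
time_s: 9.35
tcp_pos: [0.428, 0.2223, 0.0928]
eef_rot: [-179.6, -0.2, 29.6]
contact_force: [-0.0, 0.1, -0.0]
gripper_width: 0.0778
grip_force: 0.0
```

Emit:
arm_command(plan=[{"dp":[0,0,0],"delta_rot":[0,0,0],"gripper":0.05},{"dp":[0,0,0],"delta_rot":[0,0,0],"gripper":0.05},{"dp":[0,0,0],"delta_rot":[0,0,0],"gripper":0.05},{"dp":[0,0,-0.005],"delta_rot":[0,0,0],"gripper":0.05},{"dp":[0,0,-0.015],"delta_rot":[0,0,0],"gripper":0.05},{"dp":[0,0,-0.03],"delta_rot":[0,0,0],"gripper":0.05},{"dp":[0,0,-0.05],"delta_rot":[0,0,0],"gripper":0.05},{"dp":[0,0,-0.08],"delta_rot":[0,0,0],"gripper":0.05},{"dp":[0,0,-0.12],"delta_rot":[0,0,0],"gripper":0.05},{"dp":[0,0,-0.16],"delta_rot":[0,0,0],"gripper":0.05}])

```text
time_s: 10.35
tcp_pos: [0.4267, 0.2209, 0.2529]
eef_rot: [-179.5, 0.1, 29.6]
contact_force: [0.7, -0.4, -2.3]
gripper_width: 0.0721
grip_force: 30.0
```

```bash
python3 - <<'E'
from h import *
s=env.sense();print(s['tcp_pos'],s['eef_rot'],s['gripper_width'],s['grip_force'],s['contact_force'])
c=cam('wrist'); im=env.read_camera('wrist')[:,:,::-1]; cv2.imwrite('pics/w5.png',im)
a,b=tool()
# expected pixels of feet ends in tool frame if held square, underside .09 ahead of TCP
print(proj(c,a+b.apply([[.092,-.022,.084],[.092,.022,.084],[-.092,0,.084],[0,0,.072]])).round(0).tolist())
for h in (.27,.15): delta(*fix((.6235,.0118),14.4,h))
E
```

```text
[0.42670259 0.22090776 0.25285846] [-1.79515780e+02  5.79971238e-02  2.96249485e+01] 0.07205562211061979 29.995366036891937 [ 0.66156513 -0.43258429 -2.29906488]
[[237.0, 96.0], [324.0, 96.0], [280.0, 383.0], [280.0, 271.0]]
dp [-0.0655  0.2424 -0.0601] rot [-0.0757  0.51    0.2581]
dp [-0.0087  0.2586  0.0444] rot [-0.0757  0.51    0.2581]
```

View pics/w5.png

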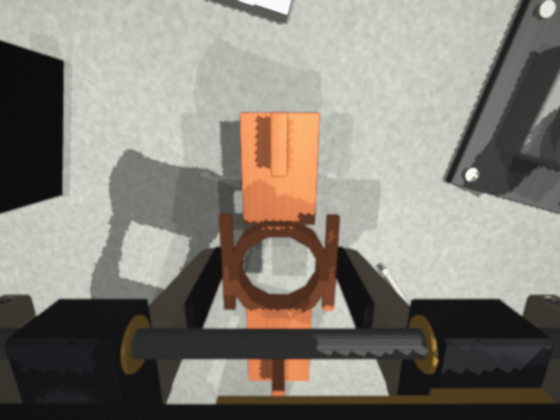

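The wrist view shows the contact held by its flanges at x≈227 and 333. The upper foot ends at row 112, against 96 expected if square, so it may have drooped. I will measure that.

```bash
python3 - <<'E'
from h import *
c=cam('wrist'); a,b=tool(); K,d,r,t=c
# object frame aligned with tool: x, y(tool), z(tool) with contact height h -> z=-h
O=np.array([[.092,-.022,-.006],[.092,.022,-.006],[-.092,-.022,-.006],[-.092,.022,-.006],[.09,-.004,-.042],[.09,.004,-.042],[.062,-.004,-.042],[.062,.004,-.042]])
I=np.array([(240,112),(319,112),(248,381),(310,381),(272,112),(288,112),(271,177),(288,177)],float)
for sel in (slice(0,4),slice(0,8)):
    ok,rv,tv=cv2.solvePnP(O[sel],I[sel],K,d,flags=cv2.SOLVEPNP_ITERATIVE)
    Rc=R.from_rotvec(rv.ravel()); T=b.inv()*r.inv()   # cam->tool
    pos=T.apply(tv.ravel())+b.inv().apply(-r.inv().apply(t)-a)
    print('pos in tool',pos.round(4),'rot deg',np.degrees((T*Rc).as_rotvec()).round(2))
    print((cv2.projectPoints(O[sel],rv,tv,K,d)[0].reshape(-1,2)-I[sel]).round(1).tolist())
E
```

```text
pos in tool [-0.0026  0.0007  0.0935] rot deg [ 0.1  -1.15  0.03]
[[0.0, -0.1], [-0.0, -0.0], [0.6, 0.1], [-0.6, 0.1]]
pos in tool [-0.0029  0.0007  0.0923] rot deg [ 0.12 -0.15  0.04]
[[-0.6, 0.3], [0.6, 0.4], [0.7, -0.0], [-0.7, -0.0], [-1.4, 0.0], [1.1, 0.1], [-0.0, -0.3], [0.4, -0.3]]
```

Emit:
arm_command(plan=[{"dp":[-0.02,0.01,-0.03],"delta_rot":[-0.01,0.07,0.035],"gripper":0.05},{"dp":[-0.045,0.03,-0.055],"delta_rot":[-0.022,0.15,0.075],"gripper":0.05},{"dp":[-0.06,0.06,-0.07],"delta_rot":[-0.035,0.23,0.115],"gripper":0.05},{"dp":[-0.066,0.09,-0.075],"delta_rot":[-0.046,0.31,0.155],"gripper":0.05},{"dp":[-0.066,0.12,-0.075],"delta_rot":[-0.058,0.39,0.195],"gripper":0.05},{"dp":[-0.066,0.15,-0.075],"delta_rot":[-0.07,0.46,0.235],"gripper":0.05},{"dp":[-0.066,0.185,-0.07],"delta_rot":[-0.076,0.51,0.258],"gripper":0.05},{"dp":[-0.066,0.22,-0.063],"delta_rot":[-0.076,0.51,0.258],"gripper":0.05},{"dp":[-0.066,0.242,-0.06],"delta_rot":[-0.076,0.51,0.258],"gripper":0.05},{"dp":[-0.066,0.242,-0.06],"delta_rot":[-0.076,0.51,0.258],"gripper":0.05}])

```text
time_s: 11.4
tcp_pos: [0.4901, -0.0243, 0.3088]
eef_rot: [-180.0, -29.2, 14.2]
contact_force: [-0.2, 0.1, -1.2]
gripper_width: 0.0721
grip_force: 30.0
```

```bash
python3 - <<'E'
from h import *
s=env.sense();print(s['tcp_pos'],s['eef_rot'],s['contact_force'],s['gripper_width'],s['qpos'])
p,r=fix((.6235,.0118),14.4,.27); 
for h in (.27,.185,.153):
    p,r=fix((.6235,.0118),14.4,h); delta(p-r.apply([-.0028,.0007,0]),r)
E
```

```text
[ 0.49010445 -0.02433999  0.30876073] [-179.95058582  -29.24841342   14.18190684] [-0.16753549  0.06756073 -1.15832776] 0.07208725213127007 [-26.13405524 -20.77689525 121.75635585  21.95870717  57.90275922
  41.38333064]
dp [ 0.0105 -0.0026 -0.0073] rot [ 0.001   0.0131 -0.0033]
dp [ 0.0116 -0.0026  0.0777] rot [ 0.001   0.0131 -0.0033]
dp [ 0.012  -0.0027  0.1097] rot [ 0.001   0.0131 -0.0033]
```

Emit:
arm_command(plan=[{"dp":[0.003,-0.001,0],"delta_rot":[0,0,0],"gripper":0.05},{"dp":[0.003,-0.001,0],"delta_rot":[0,0,0],"gripper":0.05},{"dp":[0.003,-0.001,0.01],"delta_rot":[0,0,0],"gripper":0.05},{"dp":[0.003,-0.001,0.02],"delta_rot":[0,0,0],"gripper":0.05},{"dp":[0.003,-0.001,0.03],"delta_rot":[0,0,0],"gripper":0.05},{"dp":[0.003,-0.001,0.04],"delta_rot":[0,0,0],"gripper":0.05},{"dp":[0.003,-0.001,0.04],"delta_rot":[0,0,0],"gripper":0.05},{"dp":[0.003,-0.001,0.04],"delta_rot":[0,0,0],"gripper":0.05},{"dp":[0.003,-0.001,0.04],"delta_rot":[0,0,0],"gripper":0.05},{"dp":[0.003,-0.001,0.04],"delta_rot":[0,0,0],"gripper":0.05}])

```text
time_s: 12.4
tcp_pos: [0.5116, -0.0161, 0.2769]
eef_rot: [179.9, -29.4, 14.4]
contact_force: [0.1, -0.2, -1.5]
gripper_width: 0.0721
grip_force: 30.0
```

```bash
python3 - <<'E'
from h import *
s=env.sense();print(s['contact_force'])
for h in (.185,.153):
    p,r=fix((.6235,.0118),14.4,h); delta(p-r.apply([-.0028,.0007,0]),r)
E
```

```text
[ 0.13064902 -0.15837472 -1.47877674]
dp [0.0072 0.0001 0.0388] rot [ 0.001   0.0102 -0.    ]
dp [0.0075 0.     0.0708] rot [ 0.001   0.0102 -0.    ]
```

Emit:
arm_command(plan=[{"dp":[0.004,0,0],"delta_rot":[0,0.005,0],"gripper":0.05},{"dp":[0.007,0,0],"delta_rot":[0,0.01,0],"gripper":0.05},{"dp":[0.007,0,0.01],"delta_rot":[0,0.01,0],"gripper":0.05},{"dp":[0.007,0,0.02],"delta_rot":[0,0.01,0],"gripper":0.05},{"dp":[0.007,0,0.03],"delta_rot":[0,0.01,0],"gripper":0.05},{"dp":[0.007,0,0.04],"delta_rot":[0,0.01,0],"gripper":0.05},{"dp":[0.007,0,0.05],"delta_rot":[0,0.01,0],"gripper":0.05},{"dp":[0.007,0,0.055],"delta_rot":[0,0.01,0],"gripper":0.05},{"dp":[0.007,0,0.055],"delta_rot":[0,0.01,0],"gripper":0.05},{"dp":[0.007,0,0.055],"delta_rot":[0,0.01,0],"gripper":0.05}])

```text
time_s: 13.4
tcp_pos: [0.5435, -0.0077, 0.2319]
eef_rot: [180.0, -29.9, 14.4]
contact_force: [-0.5, -0.3, -1.7]
gripper_width: 0.0722
grip_force: 30.0
```

```bash
python3 - <<'E'
from h import *
s=env.sense();a,b=tool();print(b.inv().apply(s['contact_force']),b.inv().apply(s['wrist_torque']))
for h in (.153,):
    p,r=fix((.6235,.0118),14.4,h); delta(p-r.apply([-.0028,.0007,0]),r)
im=env.read_camera('wrist')[:,:,::-1]; cv2.imwrite('pics/w6.png',im)
E
```

```text
[-1.31665513  0.16745044  1.16482169] [ 0.0200538  -0.42312791 -0.00772511]
dp [0.0007 0.0003 0.0154] rot [ 0.0003  0.001  -0.0001]
```

Emit:
arm_command(plan=[{"dp":[0.001,0,0.003],"delta_rot":[0,0,0],"gripper":0.05},{"dp":[0.001,0,0.006],"delta_rot":[0,0,0],"gripper":0.05},{"dp":[0.001,0,0.009],"delta_rot":[0,0,0],"gripper":0.05},{"dp":[0.001,0,0.011],"delta_rot":[0,0,0],"gripper":0.05},{"dp":[0.001,0,0.013],"delta_rot":[0,0,0],"gripper":0.05},{"dp":[0.001,0,0.015],"delta_rot":[0,0,0],"gripper":0.05},{"dp":[0.001,0,0.016],"delta_rot":[0,0,0],"gripper":0.05},{"dp":[0.001,0,0.017],"delta_rot":[0,0,0],"gripper":0.05},{"dp":[0.001,0,0.017],"delta_rot":[0,0,0],"gripper":0.05},{"dp":[0.001,0,0.017],"delta_rot":[0,0,0],"gripper":0.05}])

```text
time_s: 14.45
tcp_pos: [0.5524, -0.0053, 0.2178]
eef_rot: [180.0, -29.9, 14.4]
contact_force: [-5.2, -0.2, 2.7]
gripper_width: 0.0726
grip_force: 30.0
```

```bash
python3 - <<'E'
from h import *
s=env.sense();a,b=tool();print(b.inv().apply(s['contact_force']),b.inv().apply(s['wrist_torque']))
for h in (.153,):
    p,r=fix((.6235,.0118),14.4,h); delta(p-r.apply([-.0028,.0007,0]),r)
E
```

```text
[-3.08331032 -1.09108857 -4.89105259] [ 0.48303336 -0.65759916  0.03765308]
dp [-0.0003  0.0004 -0.0015] rot [0.0001 0.001  0.    ]
```

Emit:
arm_command(plan=[{"dp":[0,0,-0.001],"delta_rot":[0,0,0],"gripper":0.0919},{"dp":[0,0,-0.001],"delta_rot":[0,0,0],"gripper":0.0919},{"dp":[0,0,-0.001],"delta_rot":[0,0,0],"gripper":0.0919},{"dp":[0,0,-0.005],"delta_rot":[0,0,0],"gripper":0.0919},{"dp":[0,0,-0.015],"delta_rot":[0,0,0],"gripper":0.0919},{"dp":[0,0,-0.03],"delta_rot":[0,0,0],"gripper":0.0919},{"dp":[0,0,-0.05],"delta_rot":[0,0,0],"gripper":0.0919},{"dp":[0,0,-0.07],"delta_rot":[0,0,0],"gripper":0.0919},{"dp":[0,0,-0.1],"delta_rot":[0,0,0],"gripper":0.0919},{"dp":[0,0,-0.13],"delta_rot":[0,0,0],"gripper":0.0919}])

```text
time_s: 15.45
tcp_pos: [0.4887, -0.0215, 0.3316]
eef_rot: [180.0, -29.9, 14.4]
contact_force: [-0.1, 0.8, 0.5]
gripper_width: 0.0918
grip_force: 0.0
```

```bash
python3 - <<'E'
from h import *
import pickle
env.read_camera('top'); c=cam('wrist'); im=env.read_camera('wrist')[:,:,::-1]; cv2.imwrite('pics/w7.png',im); pickle.dump((c,tool()),open('w7.pkl','wb'))
f=(.6235,.0118); Rf=R.from_euler('z',14.4,degrees=True); B=np.array([*f,.085])
M=np.c_[Rf.apply([.866,0,.5]),Rf.apply([0,1,0]),Rf.apply([-.5,0,.866])]
print(proj(c,[B+M@np.array(v) for v in ([.092,.022,.066],[.092,-.022,.066],[-.092,.022,.066],[-.092,-.022,.066],[0,.037,.078],[0,-.037,.078],[0,0,.104])]).round(0).tolist())
s=env.sense();print(s['tcp_pos'],s['gripper_width'])
delta([.599,.355,.26],down(104.4)); delta([.599,.355,.26],down(-75.6))
print(s['qpos'])
E
```

```text
[[256.0, 125.0], [300.0, 126.0], [259.0, 290.0], [296.0, 290.0], [242.0, 217.0], [313.0, 217.0], [278.0, 225.0]]
[ 0.49013329 -0.02248487  0.33542492] 0.09178557583680287
dp [ 0.1345 -0.3393  0.1637] rot [ 0.4201 -0.4101 -1.5306]
dp [ 0.1345 -0.3393  0.1637] rot [-0.4101 -0.4201  1.5307]
[-26.12553132 -22.71425193 120.36990272  21.93834433  60.03435786
  42.18081825]
```

View pics/w7.png

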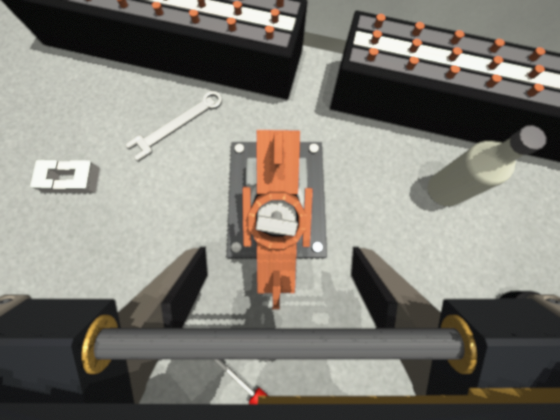

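The contact sits home with its blades up. Its feet end at rows 130 and 293, about 3 mm downhill, within the bore's play. The bar is at about (61,175).

```bash
python3 - <<'E'
from h import *
import pickle
c,_=pickle.load(open('w7.pkl','rb')); im=cv2.imread('pics/w7.png')
m=cv2.inRange(im,(215,215,215),(255,255,255)); m[:,110:]=0;m[:140]=0;m[210:]=0
m=cv2.morphologyEx(m,cv2.MORPH_CLOSE,np.ones((9,9)))
k=max(cv2.findContours(m,cv2.RETR_EXTERNAL,cv2.CHAIN_APPROX_NONE)[0],key=cv2.contourArea)
r=cv2.minAreaRect(k); q=cast(c,cv2.boxPoints(r),.026); print(r,q.round(4),q.mean(0))
e=q[1]-q[0],q[2]-q[1]; print([(np.linalg.norm(v).round(3),np.degrees(np.arctan2(v[1],v[0])).round(1)) for v in e])
p=q.mean(0); delta([p[0],p[1],.25],down(104.4))
E
```

```text
((59.5, 173.5), (27.0, 59.0), 90.0) [[0.608  0.4086 0.026 ]
 [0.6311 0.3189 0.026 ]
 [0.5896 0.301  0.026 ]
 [0.567  0.3885 0.026 ]] [0.59891405 0.35425813 0.026     ]
[(np.float64(0.093), np.float64(-75.5)), (np.float64(0.045), np.float64(-156.7))]
dp [ 0.1292 -0.3387  0.1722] rot [ 0.4201 -0.4101 -1.5306]
```

Emit:
arm_command(plan=[{"dp":[0.01,-0.02,0.005],"delta_rot":[0.03,-0.03,-0.11],"gripper":0.0919},{"dp":[0.02,-0.05,0.015],"delta_rot":[0.065,-0.063,-0.235],"gripper":0.0919},{"dp":[0.035,-0.085,0.03],"delta_rot":[0.1,-0.095,-0.36],"gripper":0.0919},{"dp":[0.047,-0.12,0.05],"delta_rot":[0.132,-0.128,-0.48],"gripper":0.0919},{"dp":[0.06,-0.155,0.065],"delta_rot":[0.165,-0.16,-0.6],"gripper":0.0919},{"dp":[0.073,-0.19,0.085],"delta_rot":[0.198,-0.193,-0.72],"gripper":0.0919},{"dp":[0.086,-0.225,0.105],"delta_rot":[0.23,-0.225,-0.84],"gripper":0.0919},{"dp":[0.1,-0.26,0.125],"delta_rot":[0.263,-0.257,-0.96],"gripper":0.0919},{"dp":[0.115,-0.3,0.145],"delta_rot":[0.296,-0.29,-1.08],"gripper":0.0919},{"dp":[0.129,-0.339,0.165],"delta_rot":[0.33,-0.322,-1.2],"gripper":0.0919}])

```text
time_s: 16.55
tcp_pos: [0.5935, 0.357, 0.25]
eef_rot: [176.3, -5.9, 85.9]
contact_force: [1.4, -0.1, 0.5]
gripper_width: 0.0917
grip_force: 0.0
```

```bash
python3 - <<'E'
from h import *
print(env.sense()['tcp_pos'],env.sense()['eef_rot'],env.sense()['qpos'])
delta([.5989,.3543,.25],down(104.4))
E
```

```text
[0.5935406  0.3569698  0.25004583] [176.32804552  -5.90195281  85.94993261] [19.71347348 24.77166408 78.53382288  4.13097766 70.98995898 22.80142672]
dp [-0.0023  0.0055  0.0002] rot [ 0.0801 -0.0918 -0.3249]
```

Emit:
arm_command(plan=[{"dp":[-0.002,0.005,0],"delta_rot":[0.03,-0.035,-0.12],"gripper":0.0919},{"dp":[-0.002,0.005,0],"delta_rot":[0.06,-0.07,-0.24],"gripper":0.0919},{"dp":[-0.002,0.005,0],"delta_rot":[0.08,-0.092,-0.325],"gripper":0.0919},{"dp":[-0.002,0.005,0],"delta_rot":[0.08,-0.092,-0.325],"gripper":0.0919},{"dp":[-0.002,0.005,0],"delta_rot":[0.08,-0.092,-0.325],"gripper":0.0919},{"dp":[-0.002,0.005,0],"delta_rot":[0.08,-0.092,-0.325],"gripper":0.0919},{"dp":[-0.002,0.005,0],"delta_rot":[0.08,-0.092,-0.325],"gripper":0.0919},{"dp":[-0.002,0.005,0],"delta_rot":[0.08,-0.092,-0.325],"gripper":0.0919},{"dp":[-0.002,0.005,0],"delta_rot":[0.08,-0.092,-0.325],"gripper":0.0919},{"dp":[-0.002,0.005,0],"delta_rot":[0.08,-0.092,-0.325],"gripper":0.0919}])

```text
time_s: 17.55
tcp_pos: [0.5983, 0.3526, 0.2518]
eef_rot: [179.9, -0.1, 104.1]
contact_force: [0.5, -0.1, 0.2]
gripper_width: 0.092
grip_force: 0.0
```

```bash
python3 - <<'E'
from h import *
print(env.sense()['tcp_pos'],env.sense()['eef_rot'])
c=cam('wrist'); im=env.read_camera('wrist')[:,:,::-1].copy(); cv2.imwrite('pics/w8.png',im); a,b=tool()
m=cv2.inRange(im,(205,205,205),(255,255,255)); m[280:]=0
m=cv2.morphologyEx(m,cv2.MORPH_CLOSE,np.ones((13,13)))
for k in cv2.findContours(m,cv2.RETR_EXTERNAL,cv2.CHAIN_APPROX_NONE)[0]:
    if cv2.contourArea(k)<600: continue
    r=cv2.minAreaRect(k); q=b.inv().apply(cast(c,cv2.boxPoints(r),.026)-a); print(r,q.round(4).tolist(),q.mean(0).round(4))
E
```

```text
[0.59829175 0.35262321 0.2518082 ] [ 1.79878636e+02 -7.63600935e-02  1.04110560e+02]
((279.5, 208.0), (72.0, 41.0), 90.0) [[0.0372, -0.021, 0.2258], [0.0373, 0.0223, 0.2259], [-0.0443, 0.024, 0.2258], [-0.0443, -0.0225, 0.2257]] [-0.0035  0.0007  0.2258]
```

Emit:
arm_command(plan=[{"dp":[-0.003,0.001,0.035],"delta_rot":[0,0,0],"gripper":0.085},{"dp":[-0.003,0.001,0.07],"delta_rot":[0,0,0],"gripper":0.08},{"dp":[-0.003,0.001,0.105],"delta_rot":[0,0,0],"gripper":0.07},{"dp":[-0.003,0.001,0.135],"delta_rot":[0,0,0],"gripper":0.07},{"dp":[-0.003,0.001,0.15],"delta_rot":[0,0,0],"gripper":0.07},{"dp":[-0.003,0.001,0.157],"delta_rot":[0,0,0],"gripper":0.07},{"dp":[-0.003,0.001,0.159],"delta_rot":[0,0,0],"gripper":0.07},{"dp":[-0.003,0.001,0.159],"delta_rot":[0,0,0],"gripper":0.07},{"dp":[-0.003,0.001,0.159],"delta_rot":[0,0,0],"gripper":0.03},{"dp":[-0.003,0.001,0.159],"delta_rot":[0,0,0],"gripper":0.03}])

```text
time_s: 18.6
tcp_pos: [0.601, 0.3506, 0.0943]
eef_rot: [179.7, -0.1, 104.1]
contact_force: [0.5, -1.2, 0.6]
gripper_width: 0.056
grip_force: 0.0
```

Emit:
arm_command(plan=[{"dp":[0,0,0],"delta_rot":[0,0,0],"gripper":0.03},{"dp":[0,0,0],"delta_rot":[0,0,0],"gripper":0.03},{"dp":[0,0,0],"delta_rot":[0,0,0],"gripper":0.03},{"dp":[0,0,0],"delta_rot":[0,0,0],"gripper":0.03},{"dp":[0,0,0],"delta_rot":[0,0,0],"gripper":0.03},{"dp":[0,0,-0.01],"delta_rot":[0,0,0],"gripper":0.03},{"dp":[0,0,-0.03],"delta_rot":[0,0,0],"gripper":0.03},{"dp":[0,0,-0.07],"delta_rot":[0,0,0],"gripper":0.03},{"dp":[0,0,-0.12],"delta_rot":[0,0,0],"gripper":0.03},{"dp":[0,0,-0.17],"delta_rot":[0,0,0],"gripper":0.03}])

```text
time_s: 19.6
tcp_pos: [0.5992, 0.3497, 0.2633]
eef_rot: [-180.0, -0.1, 104.1]
contact_force: [1.9, 0.4, -2.1]
gripper_width: 0.0439
grip_force: 30.0
```

```bash
python3 - <<'E'
from h import *
s=env.sense();print(s['tcp_pos'],s['eef_rot'],s['gripper_width'],s['grip_force'],s['contact_force'],s['qpos'])
c=cam('wrist'); im=env.read_camera('wrist')[:,:,::-1].copy(); cv2.imwrite('pics/w9.png',im); a,b=tool()
print(proj(c,a+b.apply([[.042,-.022,.067],[.042,.022,.067],[-.042,.022,.067],[-.042,-.022,.067],[0.022,0,.067],[-.022,0,.067]])).round(0).tolist())
g=cv2.cvtColor(im,cv2.COLOR_BGR2GRAY)
print(g[180:330:3,260].tolist()); print(g[235,215:345:3].tolist()); print(g[222,215:345:3].tolist())
delta(*fix((.6235,.0118),14.4,.27,turn=81.2))
E
```

```text
[0.59922888 0.34971629 0.26333723] [-1.79985349e+02 -5.76899388e-02  1.04122561e+02] 0.04388662012567731 29.997962219640613 [ 1.9256937  0.4263214 -2.1147997] [2.02966878e+01 2.80754424e+01 7.23652966e+01 5.99215952e-02
 7.95676281e+01 6.16326448e+00]
[[244.0, 208.0], [334.0, 209.0], [326.0, 351.0], [249.0, 350.0], [288.0, 247.0], [288.0, 321.0]]
[82, 80, 78, 80, 96, 98, 98, 128, 117, 115, 116, 115, 115, 115, 116, 115, 115, 116, 116, 115, 114, 114, 114, 114, 114, 115, 112, 111, 112, 129, 113, 113, 113, 212, 248, 225, 136, 247, 249, 248, 248, 248, 248, 248, 247, 247, 246, 246, 249, 236]
[186, 182, 184, 186, 186, 195, 188, 191, 138, 117, 116, 115, 116, 115, 117, 116, 115, 125, 125, 126, 126, 126, 126, 127, 126, 126, 121, 114, 117, 116, 116, 116, 116, 115, 118, 170, 192, 198, 193, 186, 186, 188, 183, 180]
[180, 180, 179, 177, 199, 209, 209, 209, 129, 116, 116, 116, 115, 115, 115, 116, 117, 118, 117, 117, 118, 118, 117, 117, 118, 118, 117, 117, 117, 116, 117, 116, 115, 114, 116, 172, 220, 218, 215, 193, 186, 187, 184, 187]
dp [-0.3347 -0.197  -0.0477] rot [-0.506   0.0374  0.145 ]
```

```bash
python3 - <<'E'
from h import *
a,b=tool(); c=cam('wrist'); im=env.read_camera('wrist')[:,:,::-1].copy(); cv2.imwrite('pics/w10.png',im)
print(proj(c,a+b.apply([[.042,-.022,.067],[.042,.022,.067],[-.042,.022,.067],[-.042,-.022,.067],[0.022,0,.067],[-.022,0,.067],[.0105,0.015,.067],[-.0105,.015,.067],[.042,0,.093]])).round(0).tolist())
g=cv2.cvtColor(im,cv2.COLOR_BGR2GRAY)
for x in (250,279,306): print(x,[(int(y),int(g[y,x])) for y in range(180,340,2)])
for y in (215,230): print(y,[(int(x),int(g[y,x])) for x in range(225,335,3)])
E
```

```text
[[237.0, 204.0], [320.0, 204.0], [315.0, 338.0], [243.0, 337.0], [279.0, 239.0], [279.0, 309.0], [306.0, 259.0], [305.0, 292.0], [279.0, 194.0]]
250 [(180, 81), (182, 80), (184, 81), (186, 82), (188, 83), (190, 90), (192, 101), (194, 102), (196, 103), (198, 104), (200, 132), (202, 157), (204, 159), (206, 149), (208, 123), (210, 118), (212, 118), (214, 118), (216, 117), (218, 118), (220, 118), (222, 118), (224, 117), (226, 117), (228, 118), (230, 118), (232, 118), (234, 118), (236, 118), (238, 119), (240, 118), (242, 118), (244, 118), (246, 118), (248, 117), (250, 117), (252, 117), (254, 118), (256, 115), (258, 114), (260, 114), (262, 113), (264, 143), (266, 234), (268, 225), (270, 131), (272, 116), (274, 115), (276, 115), (278, 116), (280, 159), (282, 244), (284, 228), (286, 124), (288, 137), (290, 237), (292, 249), (294, 249), (296, 249), (298, 249), (300, 249), (302, 248), (304, 248), (306, 248), (308, 248), (310, 247), (312, 247), (314, 247), (316, 247), (318, 247), (320, 246), (322, 246), (324, 246), (326, 244), (328, 181), (330, 54), (332, 44), (334, 47), (336, 48), (338, 48)]
2
[... 2108 characters left out ...]
(273, 120), (276, 119), (279, 119), (282, 120), (285, 119), (288, 119), (291, 119), (294, 119), (297, 119), (300, 119), (303, 118), (306, 119), (309, 118), (312, 118), (315, 118), (318, 120), (321, 198), (324, 221), (327, 202), (330, 197), (333, 195)]
230 [(225, 188), (228, 188), (231, 184), (234, 182), (237, 180), (240, 124), (243, 118), (246, 119), (249, 118), (252, 117), (255, 117), (258, 119), (261, 118), (264, 118), (267, 118), (270, 118), (273, 118), (276, 117), (279, 119), (282, 118), (285, 118), (288, 118), (291, 118), (294, 118), (297, 119), (300, 120), (303, 118), (306, 118), (309, 118), (312, 117), (315, 118), (318, 125), (321, 187), (324, 192), (327, 192), (330, 187), (333, 187)]
```

Emit:
arm_command(plan=[{"dp":[-0.02,-0.02,-0.03],"delta_rot":[-0.05,0.004,0.015],"gripper":0.03},{"dp":[-0.05,-0.04,-0.05],"delta_rot":[-0.11,0.008,0.03],"gripper":0.03},{"dp":[-0.09,-0.065,-0.055],"delta_rot":[-0.17,0.012,0.05],"gripper":0.03},{"dp":[-0.13,-0.09,-0.055],"delta_rot":[-0.23,0.017,0.065],"gripper":0.03},{"dp":[-0.17,-0.115,-0.055],"delta_rot":[-0.3,0.022,0.085],"gripper":0.03},{"dp":[-0.21,-0.14,-0.055],"delta_rot":[-0.37,0.027,0.105],"gripper":0.03},{"dp":[-0.25,-0.16,-0.052],"delta_rot":[-0.44,0.032,0.125],"gripper":0.03},{"dp":[-0.285,-0.18,-0.05],"delta_rot":[-0.49,0.036,0.14],"gripper":0.03},{"dp":[-0.315,-0.192,-0.048],"delta_rot":[-0.506,0.037,0.145],"gripper":0.03},{"dp":[-0.336,-0.197,-0.048],"delta_rot":[-0.506,0.037,0.145],"gripper":0.03}])

```text
time_s: 20.7
tcp_pos: [0.4891, -0.0257, 0.3081]
eef_rot: [151.2, -4.2, 96.5]
contact_force: [0.8, 0.7, -2.2]
gripper_width: 0.0438
grip_force: 30.0
```

```bash
python3 - <<'E'
from h import *
s=env.sense();print(s['tcp_pos'],s['eef_rot'],s['gripper_width'],s['qpos'])
for h in (.27,.21):
    p,r=fix((.6235,.0118),14.4,h,turn=81.2); delta(p-r.apply([.002,0,0]),r)
E
```

```text
[ 0.48912393 -0.02571109  0.30811099] [151.22937668  -4.19684393  96.54376654] 0.04383019858964354 [-26.28833496 -20.80768631 121.80773104  21.78956539  58.01771855
 -39.95896174]
dp [ 0.0023  0.0086 -0.0072] rot [-0.0161  0.0048 -0.0017]
dp [0.0026 0.0095 0.0528] rot [-0.0161  0.0048 -0.0017]
```

Emit:
arm_command(plan=[{"dp":[0.002,0.004,0],"delta_rot":[-0.008,0.004,0],"gripper":0.03},{"dp":[0.002,0.004,0],"delta_rot":[-0.008,0.004,0],"gripper":0.03},{"dp":[0.002,0.004,0.01],"delta_rot":[-0.008,0.004,0],"gripper":0.03},{"dp":[0.002,0.004,0.02],"delta_rot":[-0.008,0.004,0],"gripper":0.03},{"dp":[0.002,0.004,0.03],"delta_rot":[-0.008,0.004,0],"gripper":0.03},{"dp":[0.002,0.004,0.03],"delta_rot":[-0.008,0.004,0],"gripper":0.03},{"dp":[0.002,0.004,0.03],"delta_rot":[-0.008,0.004,0],"gripper":0.03},{"dp":[0.002,0.004,0.03],"delta_rot":[-0.008,0.004,0],"gripper":0.03},{"dp":[0.002,0.004,0.03],"delta_rot":[-0.008,0.004,0],"gripper":0.03},{"dp":[0.002,0.004,0.03],"delta_rot":[-0.008,0.004,0],"gripper":0.03}])

```text
time_s: 21.7
tcp_pos: [0.5084, -0.0183, 0.2862]
eef_rot: [150.6, -4.3, 96.8]
contact_force: [-0.8, -0.5, -2.1]
gripper_width: 0.0436
grip_force: 30.0
```

```bash
python3 - <<'E'
from h import *
for h in (.21,.201):
    p,r=fix((.6235,.0118),14.4,h,turn=81.2); delta(p-r.apply([.002,0,0]),r)
E
```

```text
dp [-0.0011  0.0025  0.0237] rot [-0.0057  0.0004  0.0009]
dp [-0.0011  0.0025  0.0327] rot [-0.0057  0.0004  0.0009]
```

Emit:
arm_command(plan=[{"dp":[-0.001,0.002,0],"delta_rot":[-0.006,0,0],"gripper":0.03},{"dp":[-0.001,0.0025,0.01],"delta_rot":[-0.006,0,0],"gripper":0.03},{"dp":[-0.001,0.0025,0.02],"delta_rot":[-0.006,0,0],"gripper":0.03},{"dp":[-0.001,0.0025,0.028],"delta_rot":[-0.006,0,0],"gripper":0.03},{"dp":[-0.001,0.0025,0.033],"delta_rot":[-0.006,0,0],"gripper":0.03},{"dp":[-0.001,0.0025,0.036],"delta_rot":[-0.006,0,0],"gripper":0.03},{"dp":[-0.001,0.0025,0.039],"delta_rot":[-0.006,0,0],"gripper":0.03},{"dp":[-0.001,0.0025,0.042],"delta_rot":[-0.006,0,0],"gripper":0.03},{"dp":[-0.001,0.0025,0.042],"delta_rot":[-0.006,0,0],"gripper":0.03},{"dp":[-0.001,0.0025,0.042],"delta_rot":[-0.006,0,0],"gripper":0.03}])

```text
time_s: 22.7
tcp_pos: [0.5307, -0.0138, 0.2505]
eef_rot: [150.3, -4.4, 96.8]
contact_force: [-0.2, -0.3, -2.4]
gripper_width: 0.0436
grip_force: 30.0
```

```bash
python3 - <<'E'
from h import *
s=env.sense();a,b=tool();print(b.inv().apply(s['contact_force']),b.inv().apply(s['wrist_torque']))
for h in (.171,):
    p,r=fix((.6235,.0118),14.4,h,turn=81.2); delta(p-r.apply([.002,0,0]),r)
E
```

```text
[-0.47304581 -1.38322405  1.95133954] [ 0.35078163 -0.1326512  -0.06524128]
dp [-0.0002  0.0003  0.0205] rot [-0.0002  0.0001  0.0008]
```

Emit:
arm_command(plan=[{"dp":[0,0,0.004],"delta_rot":[0,0,0],"gripper":0.03},{"dp":[0,0,0.008],"delta_rot":[0,0,0],"gripper":0.03},{"dp":[0,0,0.012],"delta_rot":[0,0,0],"gripper":0.03},{"dp":[0,0,0.015],"delta_rot":[0,0,0],"gripper":0.03},{"dp":[0,0,0.018],"delta_rot":[0,0,0],"gripper":0.03},{"dp":[0,0,0.02],"delta_rot":[0,0,0],"gripper":0.03},{"dp":[0,0,0.022],"delta_rot":[0,0,0],"gripper":0.03},{"dp":[0,0,0.024],"delta_rot":[0,0,0],"gripper":0.03},{"dp":[0,0,0.025],"delta_rot":[0,0,0],"gripper":0.03},{"dp":[0,0,0.025],"delta_rot":[0,0,0],"gripper":0.03}])

```text
time_s: 23.7
tcp_pos: [0.5427, -0.0106, 0.2288]
eef_rot: [150.3, -4.4, 96.8]
contact_force: [-5.7, -0.5, 2.2]
gripper_width: 0.0434
grip_force: 30.0
```

```bash
python3 - <<'E'
from h import *
s=env.sense();a,b=tool();print(b.inv().apply(s['contact_force']),b.inv().apply(s['wrist_torque']),s['gripper_width'])
for h in (.1618,):
    p,r=fix((.6235,.0118),14.4,h,turn=81.2); delta(p-r.apply([.002,0,0]),r)
E
```

```text
[ 0.31499008 -3.90521413 -4.74956076] [ 0.79606645  0.03523453 -0.04737229] 0.04340625652547752
dp [-0.0003  0.0004  0.0047] rot [-0.0007 -0.0001  0.001 ]
```

Emit:
arm_command(plan=[{"dp":[0,0,0.001],"delta_rot":[0,0,0],"gripper":0.03},{"dp":[0,0,0.002],"delta_rot":[0,0,0],"gripper":0.03},{"dp":[0,0,0.003],"delta_rot":[0,0,0],"gripper":0.03},{"dp":[0,0,0.004],"delta_rot":[0,0,0],"gripper":0.03},{"dp":[0,0,0.0047],"delta_rot":[0,0,0],"gripper":0.03},{"dp":[0,0,0.005],"delta_rot":[0,0,0],"gripper":0.03},{"dp":[0,0,0.005],"delta_rot":[0,0,0],"gripper":0.03},{"dp":[0,0,0.005],"delta_rot":[0,0,0],"gripper":0.03},{"dp":[0,0,0.005],"delta_rot":[0,0,0],"gripper":0.03},{"dp":[0,0,0.005],"delta_rot":[0,0,0],"gripper":0.03}])

```text
time_s: 24.7
tcp_pos: [0.5451, -0.01, 0.2247]
eef_rot: [150.3, -4.4, 96.8]
contact_force: [-7.2, -1.3, 3.7]
gripper_width: 0.0437
grip_force: 30.0
```

```bash
python3 - <<'E'
from h import *
s=env.sense();a,b=tool();print(b.inv().apply(s['contact_force']),b.inv().apply(s['wrist_torque']),s['gripper_width'])
for h in (.1618,):
    p,r=fix((.6235,.0118),14.4,h,turn=81.2); delta(p-r.apply([.002,0,0]),r)
E
```

```text
[-0.17956677 -4.51492641 -6.82448184] [ 0.95671087  0.08897832 -0.01301142] 0.043650168793298014
dp [-0.0003  0.0004 -0.0001] rot [-0.0008 -0.0002  0.0012]
```

Emit:
arm_command(plan=[{"dp":[0,0,0.001],"delta_rot":[0,0,0],"gripper":0.03},{"dp":[0,0,0.001],"delta_rot":[0,0,0],"gripper":0.03},{"dp":[0,0,0.001],"delta_rot":[0,0,0.05],"gripper":0.03},{"dp":[0,0,0.001],"delta_rot":[0,0,0.12],"gripper":0.03},{"dp":[0,-0.0005,0.001],"delta_rot":[0,0,0.2],"gripper":0.03},{"dp":[0,-0.0005,0.001],"delta_rot":[0,0,0.28],"gripper":0.03},{"dp":[0,-0.0007,0.001],"delta_rot":[0,0,0.36],"gripper":0.03},{"dp":[0.0002,-0.0009,0.001],"delta_rot":[0,0,0.44],"gripper":0.03},{"dp":[0.0003,-0.001,0.001],"delta_rot":[0,0,0.5],"gripper":0.03},{"dp":[0.0003,-0.001,0.001],"delta_rot":[0,0,0.5],"gripper":0.03}])

```text
time_s: 25.7
tcp_pos: [0.5457, -0.0102, 0.2248]
eef_rot: [155.2, -17.7, 70.9]
contact_force: [-6.2, -2.1, 5.6]
gripper_width: 0.0439
grip_force: 30.0
```

```bash
python3 - <<'E'
from h import *
s=env.sense();a,b=tool();print(b.inv().apply(s['contact_force']),b.inv().apply(s['wrist_torque']),s['gripper_width'])
for h,t in ((.1608,81.2),(.1608,-8.8)):
    p,r=fix((.6235,.0118),14.4,h,turn=t); delta(p-r.apply([.002,0,0]),r)
print(s['qpos'])
E
```

```text
[-2.09437611 -1.92067745 -8.07300672] [ 0.43411271 -0.34673593  0.15935218] 0.0438746496397345
dp [-0.0001 -0.0002  0.0006] rot [ 0.0029  0.0009 -0.4998]
dp [ 0.0007 -0.0029  0.0006] rot [ 0.0028 -0.0015  1.071 ]
[-21.21558758  -5.67236925 119.66955998  24.9922092   43.47937872
 -13.0129059 ]
```

Emit:
arm_command(plan=[{"dp":[0,-0.0003,0.0004],"delta_rot":[0,0,0.08],"gripper":0.03},{"dp":[0,-0.0006,0.0004],"delta_rot":[0,0,0.2],"gripper":0.03},{"dp":[0.0002,-0.001,0.0004],"delta_rot":[0,0,0.32],"gripper":0.03},{"dp":[0.0003,-0.0014,0.0004],"delta_rot":[0,0,0.44],"gripper":0.03},{"dp":[0.0004,-0.0018,0.0004],"delta_rot":[0,0,0.56],"gripper":0.03},{"dp":[0.0005,-0.002,0.0004],"delta_rot":[0,0,0.68],"gripper":0.03},{"dp":[0.0006,-0.0023,0.0004],"delta_rot":[0,0,0.8],"gripper":0.03},{"dp":[0.0007,-0.0026,0.0004],"delta_rot":[0,0,0.92],"gripper":0.03},{"dp":[0.0007,-0.0029,0.0004],"delta_rot":[0,0,1.04],"gripper":0.03},{"dp":[0.0007,-0.0029,0.0004],"delta_rot":[0,0,1.075],"gripper":0.03}])

```text
time_s: 26.7
tcp_pos: [0.5437, -0.0085, 0.2238]
eef_rot: [-174.9, -29.7, 3.9]
contact_force: [-9.1, -2.6, 9.6]
gripper_width: 0.0436
grip_force: 30.0
```

Emit:
arm_command(plan=[{"dp":[0,0,0],"delta_rot":[0,0,0],"gripper":0.03},{"dp":[0,0,0],"delta_rot":[0,0,0],"gripper":0.03},{"dp":[0,0,0],"delta_rot":[0,0,0],"gripper":0.03},{"dp":[0,0,0],"delta_rot":[0,0,0],"gripper":0.03},{"dp":[0,0,-0.0005],"delta_rot":[0,0,0],"gripper":0.03},{"dp":[0,0,-0.001],"delta_rot":[0,0,0],"gripper":0.03},{"dp":[0,0,-0.002],"delta_rot":[0,0,0],"gripper":0.03},{"dp":[0,0,-0.003],"delta_rot":[0,0,0],"gripper":0.03},{"dp":[0,0,-0.004],"delta_rot":[0,0,0],"gripper":0.03},{"dp":[0,0,-0.004],"delta_rot":[0,0,0],"gripper":0.03}])

```text
time_s: 27.7
tcp_pos: [0.5419, -0.0089, 0.2268]
eef_rot: [-174.9, -29.8, 4.0]
contact_force: [-2.2, -3.5, 6.4]
gripper_width: 0.0436
grip_force: 30.0
```

```bash
python3 - <<'E'
from h import *
s=env.sense();a,b=tool();print(b.inv().apply(s['contact_force']),b.inv().apply(s['wrist_torque']),s['gripper_width'])
for h,t in ((.1608,-8.8),):
    p,r=fix((.6235,.0118),14.4,h,turn=t); delta(p-r.apply([.002,0,0]),r)
E
```

```text
[ 1.06961594  2.69417405 -7.06646207] [-0.37256678  0.05572911 -0.01129537] 0.043571970991115
dp [ 0.    -0.     0.004] rot [ 0.0018 -0.003  -0.0031]
```

Emit:
arm_command(plan=[{"dp":[0,0,-0.0007],"delta_rot":[0,0,0],"gripper":0.03},{"dp":[0,0,-0.0014],"delta_rot":[0,0,0],"gripper":0.03},{"dp":[0,0,-0.002],"delta_rot":[0,0,0],"gripper":0.03},{"dp":[0,0,-0.0026],"delta_rot":[0,0,0],"gripper":0.03},{"dp":[0,0,-0.003],"delta_rot":[0,0,0],"gripper":0.03},{"dp":[0,0,-0.003],"delta_rot":[0,0,0],"gripper":0.03},{"dp":[0,0,-0.003],"delta_rot":[0,0,0],"gripper":0.03},{"dp":[0,0,-0.003],"delta_rot":[0,0,0],"gripper":0.03},{"dp":[0,0,-0.003],"delta_rot":[0,0,0],"gripper":0.03},{"dp":[0,0,-0.003],"delta_rot":[0,0,0],"gripper":0.03}])

```text
time_s: 28.7
tcp_pos: [0.5394, -0.0087, 0.2279]
eef_rot: [-174.8, -29.6, 4.0]
contact_force: [-0.8, -2.3, 4.3]
gripper_width: 0.0437
grip_force: 30.0
```

```bash
python3 - <<'E'
from h import *
s=env.sense();a,b=tool();print(b.inv().apply(s['contact_force']),b.inv().apply(s['wrist_torque']),s['gripper_width'])
for h,t in ((.1608,-8.8),):
    p,r=fix((.6235,.0118),14.4,h,turn=t); delta(p-r.apply([.002,0,0]),r)
E
```

```text
[ 1.28900772  1.82217619 -4.36099842] [-0.23137514  0.13572987  0.04058219] 0.043677093145441034
dp [0.0016 0.0005 0.0062] rot [-0.      0.0004 -0.0035]
```

Emit:
arm_command(plan=[{"dp":[0.001,0,-0.0007],"delta_rot":[0,0,0],"gripper":0.03},{"dp":[0.001,0,-0.0014],"delta_rot":[0,0,0],"gripper":0.03},{"dp":[0.001,0,-0.002],"delta_rot":[0,0,0],"gripper":0.03},{"dp":[0.001,0,-0.0025],"delta_rot":[0,0,0],"gripper":0.03},{"dp":[0.001,0,-0.0025],"delta_rot":[0,0,0],"gripper":0.03},{"dp":[0.001,0,-0.0025],"delta_rot":[0,0,0],"gripper":0.03},{"dp":[0.001,0,-0.0025],"delta_rot":[0,0,0],"gripper":0.03},{"dp":[0.001,0,-0.0025],"delta_rot":[0,0,0],"gripper":0.03},{"dp":[0.001,0,-0.0025],"delta_rot":[0,0,0],"gripper":0.03},{"dp":[0.001,0,-0.0025],"delta_rot":[0,0,0],"gripper":0.03}])

```text
time_s: 29.7
tcp_pos: [0.5389, -0.0087, 0.2288]
eef_rot: [-174.8, -29.5, 3.9]
contact_force: [13.3, 0.1, -11.2]
gripper_width: 0.0434
grip_force: 30.0
```

```bash
python3 - <<'E'
from h import *
s=env.sense();a,b=tool();print(b.inv().apply(s['contact_force']),b.inv().apply(s['wrist_torque']),s['gripper_width'])
for h,t in ((.1608,-8.8),):
    p,r=fix((.6235,.0118),14.4,h,turn=t); delta(p-r.apply([.002,0,0]),r)
c=cam('wrist'); im=env.read_camera('wrist')[:,:,::-1].copy(); cv2.imwrite('pics/w11.png',im)
E
```

```text
[ 6.01256679  2.25289981 16.13930392] [-0.70138493  0.95247518 -0.03487764] 0.0433719668713387
dp [0.0016 0.0006 0.0072] rot [-0.0001  0.0009 -0.005 ]
```

View pics/w11.png

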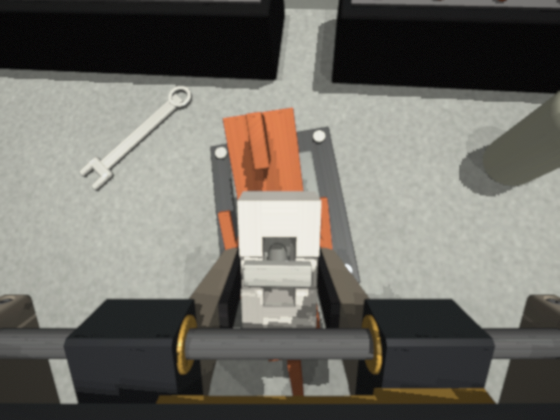

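The last wrist view shows the head lying across the bar in its groove at about (278,272), and the pull of 16 N confirms the lock. I ease off, open and retreat.

Emit:
arm_command(plan=[{"dp":[0.001,0,0.001],"delta_rot":[0,0,0],"gripper":0.03},{"dp":[0.001,0,0.0015],"delta_rot":[0,0,0],"gripper":0.03},{"dp":[0.001,0,0.0015],"delta_rot":[0,0,0],"gripper":0.06},{"dp":[0.001,0,0.0015],"delta_rot":[0,0,0],"gripper":0.065},{"dp":[0.001,0,0.0015],"delta_rot":[0,0,0],"gripper":0.065},{"dp":[0.001,0,0.0015],"delta_rot":[0,0,0],"gripper":0.065},{"dp":[0.001,0,-0.005],"delta_rot":[0,0,0],"gripper":0.065},{"dp":[0.001,0,-0.02],"delta_rot":[0,0,0],"gripper":0.065},{"dp":[0.001,0,-0.05],"delta_rot":[0,0,0],"gripper":0.065},{"dp":[0.001,0,-0.09],"delta_rot":[0,0,0],"gripper":0.065}])

```text
time_s: 30.75
tcp_pos: [0.4951, -0.0197, 0.3086]
eef_rot: [-174.7, -29.4, 4.0]
contact_force: [0.2, -0.0, 0.4]
gripper_width: 0.0651
grip_force: 0.0
```

Emit:
arm_command(plan=[{"dp":[0,0,-0.02],"delta_rot":[0,0,0],"gripper":0.065},{"dp":[0,0,-0.03],"delta_rot":[0,0,0],"gripper":0.065},{"dp":[0,0,-0.03],"delta_rot":[0,0,0],"gripper":0.065},{"dp":[0,0,-0.03],"delta_rot":[0,0,0],"gripper":0.065},{"dp":[0,0,-0.03],"delta_rot":[0,0,0],"gripper":0.065},{"dp":[0,0,-0.03],"delta_rot":[0,0,0],"gripper":0.065},{"dp":[0,0,-0.03],"delta_rot":[0,0,0],"gripper":0.065},{"dp":[0,0,-0.03],"delta_rot":[0,0,0],"gripper":0.065},{"dp":[0,0,-0.03],"delta_rot":[0,0,0],"gripper":0.065},{"dp":[0,0,-0.03],"delta_rot":[0,0,0],"gripper":0.065}])

```text
time_s: 31.75
tcp_pos: [0.4819, -0.0238, 0.3349]
eef_rot: [-174.8, -29.6, 4.0]
contact_force: [-0.3, -0.4, 0.1]
gripper_width: 0.0647
grip_force: 0.0
```

```bash
python3 - <<'E'
from h import *
a,b=tool(); c=cam('wrist'); im=env.read_camera('wrist')[:,:,::-1].copy(); cv2.imwrite('pics/w12.png',im)
Rf=R.from_euler('z',14.4,degrees=True); B=np.array([.6235,.0118,.085]); t=np.radians(-8.8)
M=np.c_[Rf.apply([.866,0,.5]),Rf.apply([0,1,0]),Rf.apply([-.5,0,.866])]@np.array([[np.cos(t),-np.sin(t),0],[np.sin(t),np.cos(t),0],[0,0,1]])
print('expected bar top corners',proj(c,[B+M@np.array(v) for v in([.042,.022,.1],[.042,-.022,.1],[-.042,-.022,.1],[-.042,.022,.1])]).round(0).tolist())
hsv=cv2.cvtColor(im,cv2.COLOR_BGR2HSV); m=((hsv[:,:,1]<25)&(hsv[:,:,2]>190)).astype(np.uint8)*255
m[:150]=0;m[300:]=0;m[:,:220]=0;m[:,340:]=0
m=cv2.morphologyEx(m,cv2.MORPH_CLOSE,np.ones((9,9)))
for k in cv2.findContours(m,cv2.RETR_EXTERNAL,cv2.CHAIN_APPROX_NONE)[0]:
    if cv2.contourArea(k)>300: print(cv2.boxPoints(cv2.minAreaRect(k)).round(0).tolist())
E
```

```text
expected bar top corners [[255.0, 171.0], [303.0, 171.0], [301.0, 254.0], [258.0, 254.0]]
[[256.0, 157.0], [304.0, 157.0], [304.0, 256.0], [256.0, 256.0]]
[[315.0, 260.0], [322.0, 149.0], [345.0, 150.0], [338.0, 262.0]]
[[220.0, 150.0], [238.0, 150.0], [238.0, 245.0], [220.0, 245.0]]
```

```bash
python3 - <<'E'
from h import *
print(env.job_done())
E
```

```text
the job is handed in; nothing more can be done
None
```

I built the stack and handed the job in; no verdict came back. The sleeve and contact are home on the spindle and the bar is locked: the head was seen lying in its groove, and it held against a 16 N upward pull before I let go.

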